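# Sweep loose bottle caps into the bench pan

### The arm

A 6-joint arm with a two-finger parallel gripper is mounted at the origin on a cart in front of the work surface, level with it; the furniture and walls round the work are solid. World frame = base frame: x ahead of the robot, y to its left, z up, the work surface at z = 0. Lengths are in m, angles in rad, forces in N, time in s.
With the tool pointing down it reaches from about 0.3 to 0.875 m from the base axis. Payload 6.4 kg.
Tool frame: the origin (TCP) lies on the centre line of the jaws, within the pads' length; the fingertips stand ctrl.nose_length ahead of it and the grasp point (between the pads) lies 6 mm ahead of it (ctrl.nose_length is the distance from the TCP to the fingertips, in m); x points along the fingers, y is the direction in which the jaws open and shut, and the axes are right-handed (so a half turn about x gives the same grasp; the last joint's range is limited). The gripper opens to 85 mm and grips with 20 to 120 N. Pads are 22 mm wide; open, the fingers measure 114 mm over their backs; the gripper's body (76 mm by 85 mm) begins 54 mm behind the grasp point. The pads swing forward as they close: fully open they stand 13 mm farther back than shut.
Start: joints at [1.1, 0.181, 1.607, -0, 1.354, -0.206], TCP at [0.15, 0.555, 0.256] pointing down, gripper open.
Joint ranges: [-2.99, 2.99], [-0.89, 2.07], [0.3, 2.58], [-1.14, 4.28], [0, 2.63], [-3.12, 3.12]. Speed limits (rad/s): [2.57, 2.57, 3.01, 3.14, 3.14, 3.14].

### API

Orientations are given as a unit quaternion [w, x, y, z].
In Python, from bench import telemetry, cams, workorder, spotter, ctrl gives the robot as it stands. The module is installed in compiled form; this text tells all that it offers.
- The arm moves only by the tool servo_tool, never from a script. Its argument "targets" is one flat list of numbers, 4 for each row, row after row: the shift along the tool's x, y, z in mm, then the turn about the tool's x in rad. A call has exactly 5 rows; each row shifts and turns the commanded pose from where the row before left it, along the tool's axes as they then stand; what a row does not reach is not made up. A row lasts 1/10 s, in which the tool goes at most 50 mm and 8.59 degrees, less where a joint would pass 70% of its speed; a pose out of reach is approached as far as the arm can. A call is refused whole if a number of a shift passes 50 or a number of a turn 0.15, either way. A call with a gripper value outside its range is refused whole. "fingers" is the finger opening in mm, from 0 to 85.4, set as the call begins (left out, the last holds). The fingers move at their own pace and stop on an object; the grip force is fixed at half the most. Time passes only in rows, so rows that do not move let the fingers close, or fill a call up. It gives the time, the measured TCP pose, the force and the opening at its end, in the units of the state.
- telemetry.get_obs(): the state, without advancing time (a new reading comes with each control period).
- cams.camera(name): name is "scene" or "top"; returns (picture, depth): 400x640x3 uint8, blue, green, red; 400x640 float32, m along the optical axis (not along the pixel's ray), 0 where there is no reading.
- cams.camera_params(name): a dict with "intrinsics" (3x3 intrinsics, pixels), "D" ([k1, k2, p1, p2, k3] as OpenCV has them; the pictures are not rectified), "R" (3x3) and "t" (3): a world point X has camera coordinates R X + t. Camera axes: x right, y down, z forward; pixel columns grow to the right and rows downward; lengths in m; the calibration is good to about 2 mm. A picture is of the moment at which its call begins. camera_params takes no time and is no camera call.
- workorder.hand_in(): hands the job in, once; it reports no verdict.
Trained networks look in the newest picture that a camera, given by its name, has taken for a name from the list of things; names that differ only in an ending like _2 or _b are one class to them, and where a whole thing is asked for, a point or a joint stands for the part that bears it (a point fixed in the world has none). Each returns a list of dicts, best first, with "score" (0 to 1); they miss things now and then, are a little off and sometimes report something else, mostly with a low value. They report only what shows in the picture. A call takes as long as a camera call.
- spotter.search_frame(camera, thing): "pixel" ([column, row] in pixels, amid what is visible of it).
The state is a dict: "time_s": time; "q": joint angles; "dq": joint speeds; "joint_efforts": joint torques, N m; "eef_pos": TCP position; "eef_rot": TCP orientation; "wrist_force": force on the tool from outside, world axes, zero at the start; "torque": the same for the moment, N m; "opening": opening from 0.0 (shut) to 1.0 (fully open).
Only numpy, scipy, OpenCV 4.12 (cv2) and the standard library are available. Lean on these libraries where they do the work, as an engineer would, in place of code of your own. Each camera call takes 0.05 s, during which the arm holds its last target.

### The job

Clear the three loose black bottle caps off the worktop: with the fingertips, sweep each one along the surface through the open side of the shallow metal pan until all three lie wholly inside it. Slide them only, do not pick any of them up, and leave the tub, the timer, the sample jar and the marker where they are.

Things in the scene. Friction and masses are not known exactly. Their poses are not given: they have to be found in the camera images.
- cap_1: black ribbed screw cap of a wide-mouth bottle, lying flat on the worktop: a disc 40 mm across, 18 mm high, about 30 g, free to slide. Origin: centre of its underside; z up. Starts nearest to the robot of the three.
- cap_2: black ribbed screw cap of a wide-mouth bottle, lying flat on the worktop: a disc 40 mm across, 18 mm high, about 30 g, free to slide. Origin: centre of its underside; z up. Starts between the other two in x (near-far).
- cap_3: black ribbed screw cap of a wide-mouth bottle, lying flat on the worktop: a disc 40 mm across, 18 mm high, about 30 g, free to slide. Origin: centre of its underside; z up. Starts farthest from the robot of the three.
- pan: shallow sheet-metal pan fixed to the worktop left of the caps: 150 mm along its x, 170 mm along y; walls 3 mm thick, 30 mm high at +x and both y sides (5 mm round rim); open mouth at -x, facing about world -y (robot's right). Floor 2 mm up; a lip slopes up to it in the first 20 mm, caps slide over it. Inside: x -75 (mouth) to +72, y -82 to +82 mm. Origin: outline centre, worktop height; z up.
- tub: white round screw tub, loose, 52 mm across and 50 mm high, standing among the caps; to be left alone. Origin: centre of its underside.
- timer: small white bench timer with a grey display, loose, 34 x 62 x 40 mm, at the near edge of the worktop; to be left alone. Origin: centre of its underside.
- jar: sample jar with a wide red lid, loose, 56 mm across and 60 mm high, at the back behind the farthest cap; to be left alone. Origin: centre of its underside.
- marker: white marker pen with a black cap, lying, loose, 16 x 128 x 18 mm (long along its y), at the right front; to be left alone. Origin: centre of its underside.

How it is judged:
At the end, for the whole second after the job is handed in: All three caps are at rest in the pan: each cap's centre at least 17 mm inside the mouth edge (x between -58 and +58 mm in the pan's frame, y between -70 and +70 mm) and its underside's centre less than 26 mm above the worktop (x of cap_1 in the frame of pan between -0.058 and 0.058 m and y of cap_1 in the frame of pan between -0.07 and 0.07 m and z of each of cap_1, cap_2, cap_3 in the frame of pan below 0.026 m and linear speed of each of cap_1, cap_2, cap_3 below 0.02 m/s and x of cap_2 in the frame of pan between -0.058 and 0.058 m and y of cap_2 in the frame of pan between -0.07 and 0.07 m and x of cap_3 in the frame of pan between -0.058 and 0.058 m and y of cap_3 in the frame of pan between -0.07 and 0.07 m); the robot touches nothing.
It fails at once if a cap was lifted (raised more than 30 mm) instead of slid (height (world z) of any of cap_1, cap_2, cap_3 above 0.03 m).
It fails at once if the tub, timer, sample jar or marker was moved more than 25 mm (distance of any of tub, timer, jar, marker from where it was at the start of the episode above 0.025 m).
It fails at once if the tub, timer or sample jar was tipped over (angle between any of tub, timer, jar's own z axis and vertical above 0.5 rad).
It also fails if it takes over 72 s, if anything falls off the work surface, if the arm or the gripper's body presses on something with over 40 N, if the wrist force passes 120 N, or if a joint passes its speed limit or range.

## Working session

There is one attempt and no reset: what is moved stays moved. The work goes in short steps, Python scripts to look and compute and a tool call to move; the robot and the scene stay as the last step left them, time stands still between calls to the robot, and variables do not carry over. Pictures are saved under pics/ and viewed, and the job is handed in when it is done.

Besides the shell and the picture viewer there is one more tool, called by a JSON object that holds its "name" and its "arguments". servo_tool: Moves the arm, as the interface text tells. Its arguments: {"type":"object","properties":{"targets":{"type":"array","items":{"type":"number"}},"fingers":{"type":"number"}},"required":["targets"]}

```bash
mkdir -p pics
python3 - <<'E'
from bench import telemetry, cams, ctrl
import cv2
print(telemetry.get_obs()); print(ctrl.nose_length)
for n in("scene","top"):
    p,d=cams.camera(n); cv2.imwrite(f"pics/{n}0.png",p); print(cams.camera_params(n))
E
```

```text
{'time_s': 0.0, 'q': array([ 1.09968922e+00,  1.81550493e-01,  1.60798344e+00, -2.49829211e-05,
        1.35380824e+00, -2.06318770e-01]), 'dq': array([-0.00113181, -0.00043297, -0.00072963, -0.0003862 ,  0.00042895,
        0.00020947]), 'joint_efforts': array([-1.57850402e-03, -4.44868612e+01, -3.51333046e+01, -4.09917002e-04,
        9.05657391e-03,  1.88316767e-05]), 'eef_pos': array([0.15024807, 0.55450267, 0.25539068]), 'eef_rot': array([ 0.70072126,  0.09275537,  0.70111604, -0.0939279 ]), 'wrist_force': array([-0.53981007,  0.26764073,  0.00747495]), 'torque': array([ 0.03951267,  0.01667347, -0.01039267]), 'opening': 0.9996320224184045}
0.025
{'intrinsics': array([[421.67137724,   0.        , 318.73600896],
       [  0.        , 421.67137724, 200.07313087],
       [  0.        ,   0.        ,   1.        ]]), 'D': array([0.01171857, 0.        , 0.        , 0.        , 0.        ]), 'R': array([[ 0.52818962, -0.84900234, -0.01451722],
       [-0.64248962, -0.3884169 , -0.66055992],
       [ 0.55517819,  0.35822805, -0.75063296]]), 't': array([-0.323644  ,  0.38829992,  0.74756675])}
{'intrinsics': array([[369.61494867,   0.        , 323.68079683],
       [  0.        , 369.61494867, 195.8567673 ],
       [  0.        ,   0.        ,   1.        ]]), 'D': array([0.00135159, 0.        , 0.        , 0.        , 0.        ]), 'R': array([[-0.01025898, -0.99967845,  0.02318943],
       [-0.99456376,  0.00779779, -0.10383701],
       [ 0.10362279, -0.02412863, -0.99432395]]), 't': array([-0.04225125,  0.54526218,  1.0485905 ])}
```

View pics/top0.png

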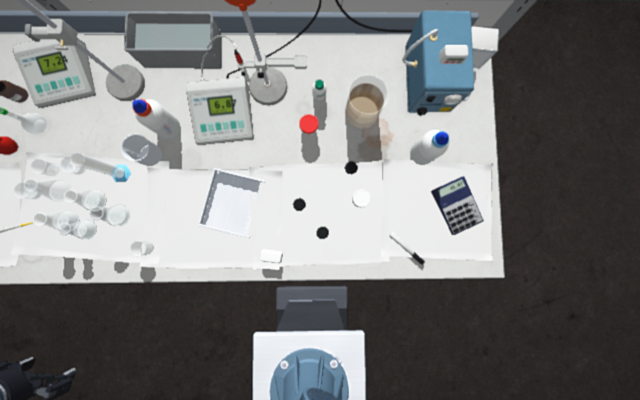

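View pics/scene0.png

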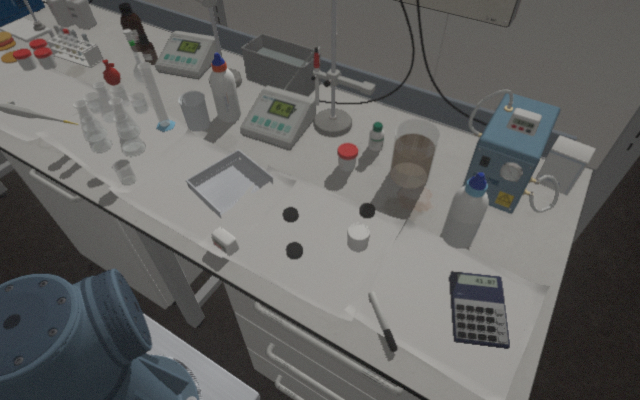

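Top view: caps at about (322,233), (299,204) and (351,168). The tub is at (361,198), the jar at (309,124), the timer at (271,256), the marker at (407,249) and the pan at about (230,200), with its mouth on the right.

```bash
cat > h.py <<'E'
import numpy as np, cv2
from bench import telemetry, cams, spotter, ctrl
def ray(cam,px,z):
    P=cams.camera_params(cam); R=np.array(P["R"]);t=np.array(P["t"])
    u=cv2.undistortPoints(np.array([[px]],float),np.array(P["intrinsics"]),np.array(P["D"]))[0,0]
    d=R.T@np.array([u[0],u[1],1]); o=-R.T@t
    return o+d*(z-o[2])/d[2]
def proj(cam,X):
    P=cams.camera_params(cam)
    return cv2.projectPoints(np.array(X,float).reshape(-1,1,3),cv2.Rodrigues(np.array(P["R"]))[0],np.array(P["t"]),np.array(P["intrinsics"]),np.array(P["D"]))[0][:,0]
def blobs(cam="top",save=None,z=0.012,box=(0.2,0.75,-0.2,0.35)):
    p,d=cams.camera(cam)
    if save: cv2.imwrite(save,p)
    m=(p.max(axis=2)<70).astype(np.uint8)
    n,l,s,c=cv2.connectedComponentsWithStats(m)
    for i in range(1,n):
        if 30<s[i,4]<500:
            X=ray(cam,c[i],z)
            if box[0]<X[0]<box[1] and box[2]<X[1]<box[3]: print(cam,c[i].round(1),s[i],X.round(4))
    return p,d
E
python3 - <<'E'
from h import *
for c in("top","scene"):
    p,d=blobs(c)
    for n,z in (("cap_1",.018),("pan",.01),("tub",.05),("jar",.06),("timer",.04),("marker",.018)):
        print(c,n,[(np.round(r["pixel"],1).tolist(),round(r["score"],2),ray(c,r["pixel"],z).round(3)[:2].tolist()) for r in spotter.search_frame(c,n)[:4]])
    if c=="top":
        cv2.imwrite("pics/topz.png",cv2.resize(p[150:280,180:440],None,fx=3,fy=3,interpolation=cv2.INTER_CUBIC))
E
```

```text
top [350.7 167.1] [345 161  12  13 109] [ 0.6324 -0.1293  0.012 ]
top [298.9 204.1] [294 199  11  11  98] [0.5226 0.0256 0.012 ]
top [322.1 232.4] [317 227  11  11  95] [ 0.4391 -0.0418  0.012 ]
top cap_1 [([322.8, 229.5], 0.48, [0.447, -0.044])]
top pan [([232.0, 202.2], 0.85, [0.53, 0.223])]
top tub [([361.7, 195.3], 0.8, [0.543, -0.156])]
top jar [([271.1, 255.9], 0.64, [0.375, 0.101]), ([307.6, 124.5], 0.61, [0.749, -0.002])]
top timer [([268.5, 254.0], 0.83, [0.38, 0.111]), ([361.2, 196.8], 0.5, [0.54, -0.155]), ([308.5, 124.7], 0.3, [0.754, -0.004])]
top marker [([405.3, 247.7], 0.62, [0.392, -0.284])]
scene [367.  210.2] [360 203  15  15 179] [ 0.6313 -0.1292  0.012 ]
scene [290.2 214.4] [283 208  15  14 169] [0.5215 0.0258 0.012 ]
scene [294.  250.4] [287 242  16  17 207] [ 0.438 -0.042  0.012]
scene cap_1 [([366.4, 210.4], 0.62, [0.625, -0.13]), ([295.5, 251.1], 0.61, [0.435, -0.049]), ([290.8, 217.8], 0.48, [0.51, 0.015])]
scene pan [([230.4, 186.3], 0.98, [0.52, 0.215])]
scene tub [([357.1, 239.5], 0.77, [0.515, -0.162]), ([346.5, 157.4], 0.66, [0.735, -0.011])]
scene jar [([345.5, 158.0], 0.8, [0.722, -0.015])]
scene timer [([227.1, 242.8], 0.75, [0.362, 0.086])]
scene marker [([382.2, 323.5], 0.63, [0.381, -0.293]), ([225.8, 243.5], 0.28, [0.369, 0.101])]
```

View pics/topz.png

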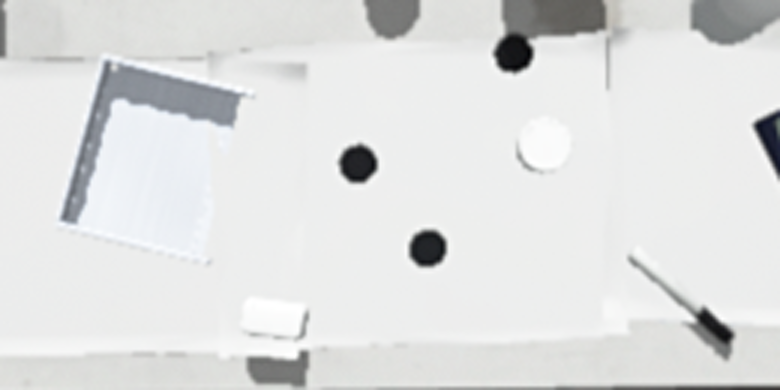

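Run:
```python
from h import *
C=[ray("top",(180+(a+.5)/3-.5,150+(b+.5)/3-.5),.03) for a,b in((104,57),(252,94),(208,262),(63,222))]
C=np.array(C)[:,:2];print(C.round(4),C.mean(0))
r=(C[3]-C[2])+(C[0]-C[1]); print(np.arctan2(r[1],r[0]),[np.linalg.norm(C[i]-C[i-1]) for i in range(4)])
for n in ((361,198,.05),(307.5,124.5,.06),(271,255,.04)): print(ray("top",n[:2],n[2]))
o=telemetry.get_obs()
from scipy.spatial.transform import Rotation as Ro
w,x,y,z=o["eef_rot"];print(Ro.from_quat([x,y,z,w]).as_matrix().round(3))
p,d=cams.camera("top");
# depth residual map near pan
```

```text
[[0.6269 0.2707]
 [0.5896 0.1273]
 [0.4279 0.1681]
 [0.4674 0.3064]] [0.52794477 0.21812235]
1.3050043316111455 [np.float64(0.16348700982539055), np.float64(0.148232843429781), np.float64(0.1667879587417192), np.float64(0.1438507243844608)]
[ 0.53565028 -0.15346715  0.05      ]
[ 0.74899067 -0.00185432  0.06      ]
[0.37670724 0.10382806 0.04      ]
[[ 0.     0.262  0.965]
 [ 0.     0.965 -0.262]
 [-1.     0.     0.   ]]
```

{"name": "servo_tool", "arguments": {"targets": [0,-30,33,0,0,-30,33,0,0,-30,33,0,0,-30,33,0,0,-30,33,0], "fingers": 28}}

```text
time_s: 1.35
eef_pos: [0.271, 0.3656, 0.2565]
eef_rot: [0.701, 0.093, 0.701, -0.093]
wrist_force: [1.1, 1.3, 0.3]
opening: 0.324
```

{"name": "servo_tool", "arguments": {"targets": [0,-30,33,0,0,-30,33,0,0,-30,33,0,0,-30,33,0,0,-30,33,0]}}

```text
time_s: 1.85
eef_pos: [0.3912, 0.1774, 0.2567]
eef_rot: [0.701, 0.093, 0.701, -0.093]
wrist_force: [0.5, 0.3, 0.3]
opening: 0.33
```

{"name": "servo_tool", "arguments": {"targets": [0,-30,33,0,0,-30,33,0,0,-30,33,0,0,-30,33,0,0,-30,33,0]}}

```text
time_s: 2.35
eef_pos: [0.5113, -0.0107, 0.2565]
eef_rot: [0.701, 0.094, 0.701, -0.093]
wrist_force: [0.8, 0.1, 0.1]
opening: 0.328
```

{"name": "servo_tool", "arguments": {"targets": [0,0,0,0.14,0,0,0,0.14,0,0,0,0.14,0,0,0,0.14,0,0,0,0.14]}}

```text
time_s: 2.85
eef_pos: [0.5105, -0.009, 0.2563]
eef_rot: [0.625, 0.33, 0.625, -0.33]
wrist_force: [-0.7, -0.3, -0.3]
opening: 0.327
```

{"name": "servo_tool", "arguments": {"targets": [0,0,0,0.14,0,0,0,0.14,0,0,0,0.14,0,0,0,0.14,0,0,0,0.14]}}

```text
time_s: 3.35
eef_pos: [0.5105, -0.0089, 0.2564]
eef_rot: [0.474, 0.524, 0.474, -0.524]
wrist_force: [-0.1, -0.5, 0.9]
opening: 0.329
```

{"name": "servo_tool", "arguments": {"targets": [0,0,0,0.14,0,0,0,0.031,0,0,0,0,0,0,0,0,0,0,0,0]}}

```text
time_s: 3.85
eef_pos: [0.5105, -0.0089, 0.2563]
eef_rot: [0.43, 0.562, 0.43, -0.561]
wrist_force: [0.5, -0.7, 0.6]
opening: 0.324
```

{"name": "servo_tool", "arguments": {"targets": [40,2,12,0,40,0,0,0,40,0,0,0,40,0,0,0,30,0,0,0]}}

```text
time_s: 4.35
eef_pos: [0.5081, -0.0207, 0.064]
eef_rot: [-0.429, -0.561, -0.43, 0.562]
wrist_force: [0.4, 0.9, 0.3]
opening: 0.328
```

{"name": "servo_tool", "arguments": {"targets": [10,0,0,0,10,0,0,0,6,0,0,0,4,0,0,0,2,0,0,0]}}

```text
time_s: 4.85
eef_pos: [0.51, -0.0212, 0.035]
eef_rot: [0.43, 0.562, 0.429, -0.561]
wrist_force: [0.8, -0.1, 0.3]
opening: 0.328
```

Run:
```python
from h import *
p,d=cams.camera("scene")
cv2.imwrite("pics/s1.png",cv2.resize(p[130:330,150:450],None,fx=2.6,fy=2.6,interpolation=cv2.INTER_CUBIC))
print(telemetry.get_obs())
```

```text
{'time_s': 4.9, 'q': array([-2.74370519e-01,  3.61599430e-01,  1.90261621e+00, -3.48146359e-05,
        8.76151204e-01, -9.49631983e-03]), 'dq': array([ 0.00073747, -0.00428727,  0.00086627,  0.00182219,  0.01132975,
        0.00032008]), 'joint_efforts': array([ 7.01632909e-02, -4.35778677e+01, -2.52245396e+01,  2.97467806e-03,
       -2.66927818e-02, -9.39049496e-04]), 'eef_pos': array([ 0.50976413, -0.02111363,  0.03475446]), 'eef_rot': array([ 0.42995493,  0.56189422,  0.42925014, -0.56138931]), 'wrist_force': array([-0.38520898,  0.53988601, -0.27486279]), 'torque': array([ 0.03194675, -0.06247514, -0.06076635]), 'opening': 0.32461285089493525}
```

View pics/s1.png

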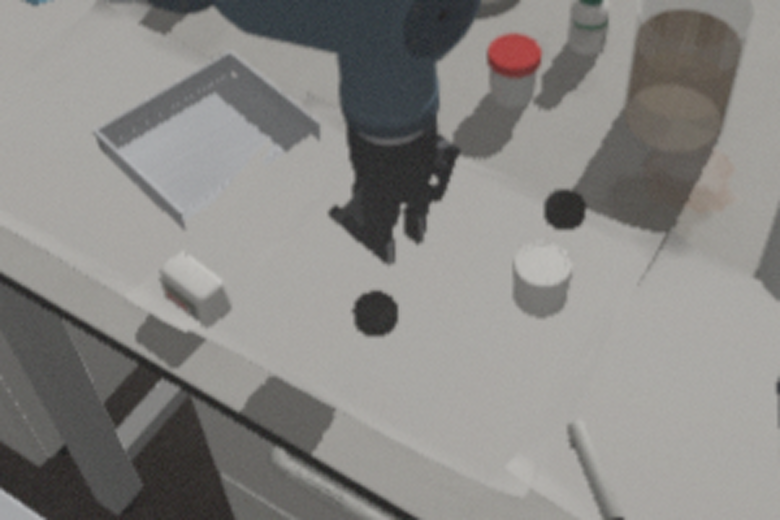

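{"name": "servo_tool", "arguments": {"targets": [2,0,-8,0,2,0,-8,0,0,0,-10,0,0,0,-10,0,0,0,-10,0]}}

```text
time_s: 5.4
eef_pos: [0.5215, 0.0245, 0.0304]
eef_rot: [0.43, 0.562, 0.43, -0.562]
wrist_force: [0.1, -0.5, 0.0]
opening: 0.328
```

{"name": "servo_tool", "arguments": {"targets": [0,0,-10,0,0,-1,-10,0,0,-1,-10,0,0,-1,-10,0,0,-1,-10,0]}}

```text
time_s: 5.9
eef_pos: [0.5306, 0.0735, 0.0303]
eef_rot: [-0.43, -0.562, -0.43, 0.562]
wrist_force: [-0.0, -0.2, 0.8]
opening: 0.333
```

{"name": "servo_tool", "arguments": {"targets": [0,-1,-10,0,0,-1,-10,0,0,-1,-10,0,0,-1,-10,0,0,-1,-10,0]}}

```text
time_s: 6.4
eef_pos: [0.5389, 0.1231, 0.0303]
eef_rot: [0.43, 0.562, 0.43, -0.562]
wrist_force: [0.5, -0.6, -0.7]
opening: 0.331
```

Run:
```python
from h import *
p,d=cams.camera("scene")
cv2.imwrite("pics/s2.png",cv2.resize(p[130:330,150:450],None,fx=2.6,fy=2.6,interpolation=cv2.INTER_CUBIC))
```

```text
(no output)
```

View pics/s2.png

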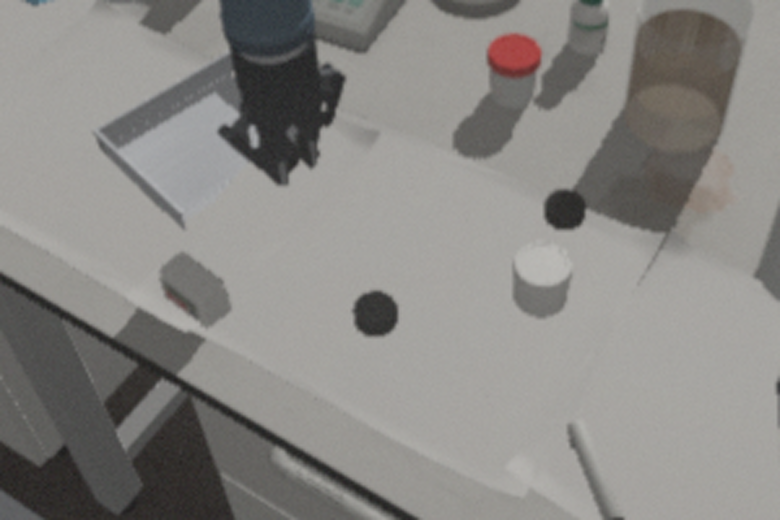

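{"name": "servo_tool", "arguments": {"targets": [0,0,-10,0,0,0,-10,0,0,0,-10,0,0,0,-10,0,0,0,-10,0]}}

```text
time_s: 6.95
eef_pos: [0.5521, 0.1714, 0.0303]
eef_rot: [-0.43, -0.562, -0.43, 0.562]
wrist_force: [0.1, -0.0, -0.1]
opening: 0.33
```

{"name": "servo_tool", "arguments": {"targets": [0,0,-10,0,0,0,-10,0,0,0,-10,0,0,0,-10,0,0,0,-5,0]}}

```text
time_s: 7.45
eef_pos: [0.564, 0.215, 0.0303]
eef_rot: [0.43, 0.562, 0.43, -0.561]
wrist_force: [0.3, 0.3, 0.6]
opening: 0.328
```

{"name": "servo_tool", "arguments": {"targets": [0,0,5,0,0,0,5,0,-30,0,0,0,-40,0,0,0,-40,0,0,0]}}

```text
time_s: 7.95
eef_pos: [0.5602, 0.2031, 0.1408]
eef_rot: [-0.429, -0.561, -0.43, 0.563]
wrist_force: [0.8, -0.0, 0.5]
opening: 0.327
```

{"name": "servo_tool", "arguments": {"targets": [0,0,50,0,0,0,50,0,0,0,50,0,0,0,50,0,0,0,50,0]}}

```text
time_s: 8.45
eef_pos: [0.4942, -0.0392, 0.1404]
eef_rot: [0.43, 0.562, 0.429, -0.562]
wrist_force: [1.4, -0.5, -0.4]
opening: 0.324
```

Run:
```python
from h import *
p,d=blobs("scene")
cv2.imwrite("pics/s3.png",cv2.resize(p[130:330,150:450],None,fx=2.6,fy=2.6,interpolation=cv2.INTER_CUBIC))
```

```text
scene [235.2 170.6] [229 164  14  14 155] [0.5709 0.2399 0.012 ]
scene [367.  210.2] [360 204  15  14 174] [ 0.6311 -0.1293  0.012 ]
scene [294.  250.4] [287 243  15  16 199] [ 0.4379 -0.0421  0.012 ]
```

View pics/s3.png

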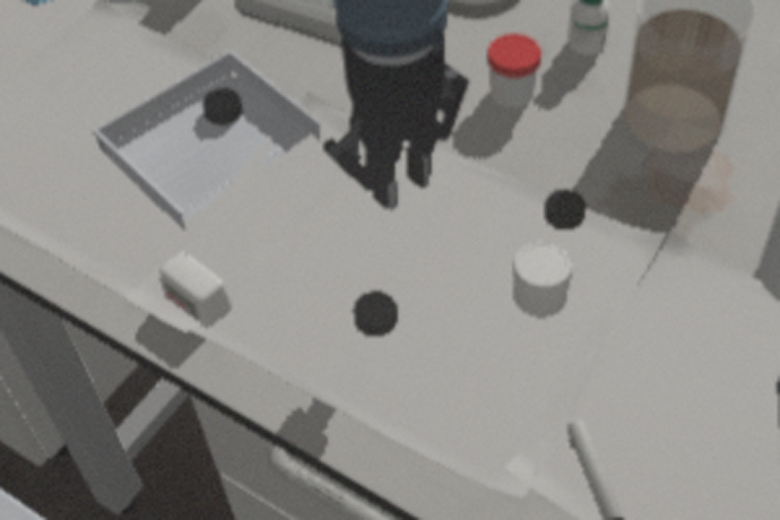

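{"name": "servo_tool", "arguments": {"targets": [0,-26,31,0,0,-27,31,0,0,0,0,0,40,0,0,0,30,0,0,0]}}

```text
time_s: 9.0
eef_pos: [0.4286, -0.0838, 0.07]
eef_rot: [0.43, 0.563, 0.428, -0.562]
wrist_force: [-0.3, 0.1, -0.6]
opening: 0.329
```

{"name": "servo_tool", "arguments": {"targets": [20,0,0,0,12,0,0,0,5,0,0,0,3,0,0,0,0,0,0,0]}}

```text
time_s: 9.5
eef_pos: [0.4287, -0.0831, 0.0307]
eef_rot: [0.43, 0.562, 0.429, -0.562]
wrist_force: [0.8, -0.7, 0.4]
opening: 0.323
```

{"name": "servo_tool", "arguments": {"targets": [0,0,-8,0,0,0,-8,0,0,0,-8,0,0,0,-10,0,0,0,-10,0]}}

```text
time_s: 10.0
eef_pos: [0.4401, -0.0395, 0.0305]
eef_rot: [0.43, 0.562, 0.43, -0.562]
wrist_force: [-0.3, -0.6, -0.4]
opening: 0.329
```

Run:
```python
from h import *
p,d=blobs("scene")
cv2.imwrite("pics/s4.png",cv2.resize(p[130:330,150:450],None,fx=2.6,fy=2.6,interpolation=cv2.INTER_CUBIC))
```

```text
scene [254.1 131.8] [240 122  29  20 168] [0.7274 0.2964 0.012 ]
scene [276.4 137.2] [268 128  20  24  91] [0.7412 0.2252 0.012 ]
scene [234.1 174.4] [229 171  13   7  54] [0.5583 0.2335 0.012 ]
scene [367.  210.2] [360 204  15  14 168] [ 0.6311 -0.1293  0.012 ]
```

View pics/s4.png

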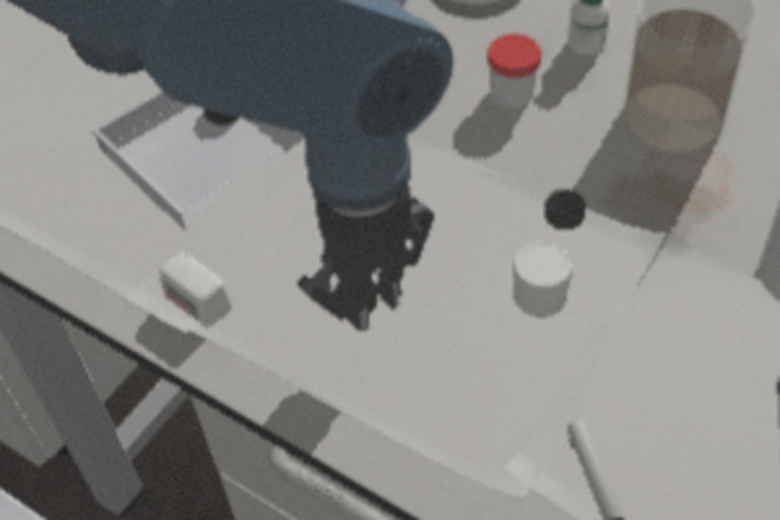

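{"name": "servo_tool", "arguments": {"targets": [0,0,-12,0,0,0,-12,0,0,0,-12,0,0,0,-12,0,0,0,-12,0]}}

```text
time_s: 10.55
eef_pos: [0.4556, 0.0185, 0.0303]
eef_rot: [-0.43, -0.562, -0.43, 0.562]
wrist_force: [0.3, -0.6, 0.3]
opening: 0.33
```

{"name": "servo_tool", "arguments": {"targets": [0,0,-12,0,0,0,-12,0,0,0,-12,0,0,0,-12,0,0,0,-12,0]}}

```text
time_s: 11.05
eef_pos: [0.4714, 0.0763, 0.0303]
eef_rot: [-0.43, -0.562, -0.43, 0.562]
wrist_force: [0.2, -0.6, 0.5]
opening: 0.327
```

{"name": "servo_tool", "arguments": {"targets": [0,0,-12,0,0,0,-12,0,0,-1,-10,0,0,-1,-10,0,0,-1,-10,0]}}

```text
time_s: 11.55
eef_pos: [0.4824, 0.129, 0.0303]
eef_rot: [-0.43, -0.562, -0.43, 0.562]
wrist_force: [0.7, -0.9, 0.0]
opening: 0.326
```

{"name": "servo_tool", "arguments": {"targets": [0,-1,-10,0,0,-1,-10,0,0,-1,-10,0,0,-1,-10,0,0,-1,-10,0]}}

```text
time_s: 12.05
eef_pos: [0.4907, 0.1786, 0.0303]
eef_rot: [-0.43, -0.562, -0.43, 0.562]
wrist_force: [0.7, -0.5, -0.3]
opening: 0.328
```

{"name": "servo_tool", "arguments": {"targets": [0,-1,-10,0,0,-1,-10,0,0,0,-10,0,0,0,-6,0,0,0,0,0]}}

```text
time_s: 12.55
eef_pos: [0.4984, 0.2139, 0.0303]
eef_rot: [0.43, 0.562, 0.43, -0.561]
wrist_force: [0.5, 0.5, -0.1]
opening: 0.329
```

{"name": "servo_tool", "arguments": {"targets": [0,0,5,0,0,0,5,0,-30,0,0,0,-40,0,0,0,-40,0,0,0]}}

```text
time_s: 13.05
eef_pos: [0.4947, 0.2023, 0.1409]
eef_rot: [-0.429, -0.561, -0.43, 0.563]
wrist_force: [0.8, -0.2, 0.2]
opening: 0.333
```

{"name": "servo_tool", "arguments": {"targets": [0,25,43,0,0,25,43,0,0,25,43,0,0,25,43,0,0,25,43,0]}}

```text
time_s: 13.55
eef_pos: [0.5595, -0.0395, 0.1404]
eef_rot: [0.429, 0.562, 0.429, -0.562]
wrist_force: [1.4, 0.2, -0.3]
opening: 0.327
```

Run:
```python
from h import *
p,d=blobs("scene")
cv2.imwrite("pics/s5.png",cv2.resize(p[130:330,150:450],None,fx=2.6,fy=2.6,interpolation=cv2.INTER_CUBIC))
```

```text
scene [235.2 170.6] [229 164  14  14 158] [0.5712 0.2401 0.012 ]
scene [219.5 186. ] [213 180  14  13 161] [0.505  0.2386 0.012 ]
scene [367.  210.2] [360 204  15  14 175] [ 0.6311 -0.1294  0.012 ]
```

View pics/s5.png

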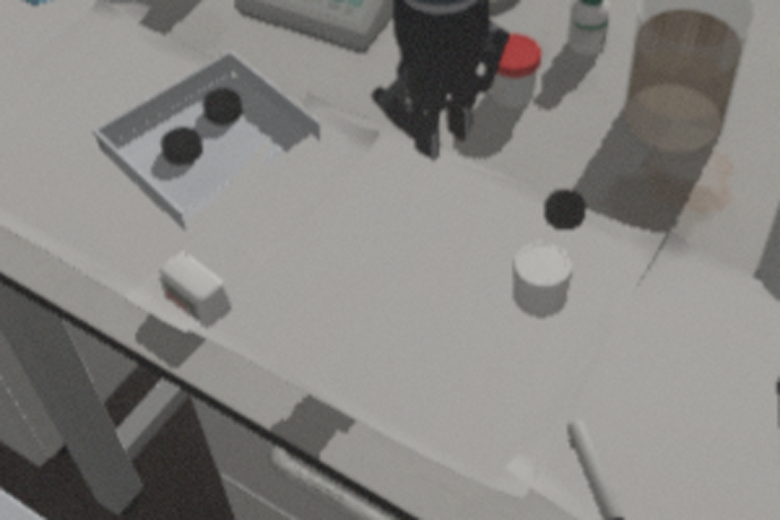

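Run:
```python
from h import *
P=cams.camera_params("scene");R=np.array(P["R"]);t=np.array(P["t"])
for c in("scene","top"):
    p,d=cams.camera(c);P=cams.camera_params(c);R=np.array(P["R"]);t=np.array(P["t"])
    v,u=np.mgrid[0:400,0:640]
    n=cv2.undistortPoints(np.stack([u,v],-1).reshape(-1,1,2).astype(float),np.array(P["intrinsics"]),np.array(P["D"]))[:,0]
    X=(np.c_[n,np.ones(len(n))]*d.reshape(-1,1)-t)@R
    m=(d.ravel()>0)&(X[:,2]>.03)&(X[:,0]>.6)&(X[:,0]<.9)&(X[:,1]>-.35)&(X[:,1]<0.06)
    Y=X[m]
    g={}
    for q in Y: 
        k=(int(q[0]//.03),int(q[1]//.03)); g[k]=max(g.get(k,0),q[2])
    print(c)
    for i in range(20,30): print(round(i*.03,2),[int(1000*g.get((i,j),0)) for j in range(-12,2)])
print([round(j*.03,2) for j in range(-12,2)])
```

```text
scene
0.6 [0, 0, 0, 0, 0, 0, 0, 0, 0, 221, 216, 472, 0, 0]
0.63 [192, 182, 0, 0, 0, 0, 0, 0, 0, 0, 0, 0, 0, 0]
0.66 [213, 192, 0, 0, 0, 0, 0, 0, 0, 0, 0, 0, 0, 0]
0.69 [0, 0, 0, 0, 0, 0, 0, 0, 0, 0, 0, 0, 0, 0]
0.72 [0, 0, 0, 0, 0, 0, 147, 0, 0, 0, 51, 61, 53, 0]
0.75 [0, 0, 0, 0, 147, 150, 147, 149, 148, 0, 55, 62, 63, 0]
0.78 [194, 194, 0, 0, 148, 139, 0, 0, 148, 0, 0, 58, 56, 0]
0.81 [196, 196, 0, 0, 151, 149, 0, 150, 148, 0, 0, 0, 0, 0]
0.84 [225, 196, 0, 0, 0, 151, 151, 149, 0, 0, 83, 80, 178, 0]
0.87 [234, 196, 143, 198, 0, 0, 0, 0, 0, 0, 81, 173, 180, 178]
top
0.6 [0, 0, 0, 0, 0, 0, 0, 0, 0, 0, 458, 473, 474, 0]
0.63 [192, 156, 0, 0, 0, 0, 0, 0, 0, 0, 0, 0, 0, 0]
0.66 [215, 192, 0, 0, 0, 0, 0, 0, 0, 0, 0, 0, 0, 0]
0.69 [194, 154, 0, 0, 0, 0, 0, 0, 0, 0, 0, 0, 0, 0]
0.72 [0, 0, 0, 0, 0, 0, 0, 0, 0, 0, 0, 63, 63, 0]
0.75 [68, 72, 0, 0, 149, 150, 150, 150, 147, 0, 0, 65, 63, 0]
0.78 [194, 193, 0, 0, 151, 54, 53, 143, 149, 0, 0, 59, 57, 0]
0.81 [197, 196, 0, 0, 150, 149, 56, 149, 150, 0, 0, 0, 0, 0]
0.84 [230, 197, 0, 0, 0, 151, 150, 148, 0, 0, 83, 82, 0, 0]
0.87 [234, 197, 139, 190, 0, 0, 0, 0, 0, 0, 81, 176, 179, 179]
[-0.36, -0.33, -0.3, -0.27, -0.24, -0.21, -0.18, -0.15, -0.12, -0.09, -0.06, -0.03, 0.0, 0.03]
```

{"name": "servo_tool", "arguments": {"targets": [0,25,20,0,0,25,20,0,0,25,20,0,0,25,20,0,0,24,20,0]}}

```text
time_s: 14.2
eef_pos: [0.6534, -0.1655, 0.14]
eef_rot: [-0.429, -0.561, -0.43, 0.562]
wrist_force: [0.6, 0.1, 0.0]
opening: 0.323
```

{"name": "servo_tool", "arguments": {"targets": [0,0,0,-0.14,0,0,0,-0.14,0,0,0,-0.14,0,0,0,-0.14,0,0,0,-0.14]}}

```text
time_s: 14.7
eef_pos: [0.6527, -0.1645, 0.1398]
eef_rot: [0.597, 0.378, 0.598, -0.378]
wrist_force: [-0.7, -0.5, -0.5]
opening: 0.328
```

{"name": "servo_tool", "arguments": {"targets": [0,0,0,-0.066,0,0,0,0,20,0,0,0,20,0,0,0,20,0,0,0]}}

```text
time_s: 15.2
eef_pos: [0.6531, -0.165, 0.0797]
eef_rot: [0.608, 0.361, 0.608, -0.361]
wrist_force: [-0.3, 0.3, -0.1]
opening: 0.327
```

Run:
```python
from h import *
from scipy.spatial.transform import Rotation as Ro
o=telemetry.get_obs();w,x,y,z=o["eef_rot"];R=Ro.from_quat([x,y,z,w]).as_matrix();print(R.round(3),o["eef_pos"],o["q"].round(2))
c=np.array([.6315,-.1293,o["eef_pos"][2]]);print("cap in tool",R.T@(c-o["eef_pos"]))
p,d=blobs("scene")
cv2.imwrite("pics/s6.png",cv2.resize(p[130:330,200:500],None,fx=2.6,fy=2.6,interpolation=cv2.INTER_CUBIC))
```

```text
[[-0.     0.878  0.479]
 [ 0.     0.479 -0.878]
 [-1.     0.    -0.   ]] [ 0.65307214 -0.16496473  0.07970642] [-0.42  0.58  1.45  0.    1.11 -0.92]
cap in tool [ 8.90639400e-06 -1.86273021e-03 -4.16396465e-02]
scene [235.2 170.6] [229 164  14  14 160] [0.5712 0.2401 0.012 ]
scene [219.5 186. ] [213 180  14  13 161] [0.505  0.2386 0.012 ]
scene [367.  210.2] [360 203  15  15 178] [ 0.6312 -0.1292  0.012 ]
```

View pics/s6.png

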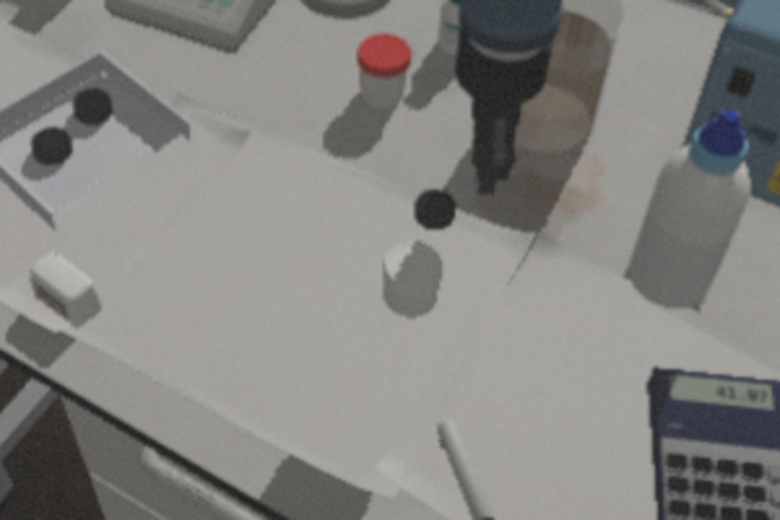

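{"name": "servo_tool", "arguments": {"targets": [15,-2,4,0,15,0,0,0,10,0,0,0,6,0,0,0,3,0,0,0]}}

```text
time_s: 15.75
eef_pos: [0.6533, -0.1701, 0.0306]
eef_rot: [0.608, 0.36, 0.609, -0.361]
wrist_force: [-0.0, 0.1, 0.2]
opening: 0.327
```

{"name": "servo_tool", "arguments": {"targets": [0,0,-8,0,0,0,-8,0,0,0,-8,0,0,0,-10,0,0,0,-10,0]}}

```text
time_s: 16.25
eef_pos: [0.6321, -0.1308, 0.0318]
eef_rot: [0.609, 0.36, 0.608, -0.36]
wrist_force: [0.0, 0.0, 0.1]
opening: 0.33
```

{"name": "servo_tool", "arguments": {"targets": [0,0,-10,0,0,0,-10,0,0,0,-10,0,0,0,-10,0,0,0,-10,0]}}

```text
time_s: 16.75
eef_pos: [0.608, -0.0871, 0.0313]
eef_rot: [0.608, 0.36, 0.608, -0.36]
wrist_force: [-0.6, -1.1, 0.5]
opening: 0.326
```

{"name": "servo_tool", "arguments": {"targets": [0,0,-10,0,0,0,-10,0,0,0,-10,0,0,0,-10,0,0,0,-10,0]}}

```text
time_s: 17.25
eef_pos: [0.5839, -0.0433, 0.0313]
eef_rot: [0.608, 0.36, 0.608, -0.36]
wrist_force: [0.6, -0.9, 0.0]
opening: 0.327
```

{"name": "servo_tool", "arguments": {"targets": [0,0,-10,0,0,0,-10,0,0,0,-10,0,0,0,-10,0,0,0,-10,0]}}

```text
time_s: 17.75
eef_pos: [0.5599, 0.0006, 0.0313]
eef_rot: [0.608, 0.36, 0.608, -0.36]
wrist_force: [0.7, -0.4, 0.3]
opening: 0.334
```

Run:
```python
from h import *
o=telemetry.get_obs()["eef_pos"];d=o[:2]-[.528,.218];print("pan xy",.263*d[0]+.965*d[1],-.965*d[0]+.263*d[1])
p,d=blobs("scene")
cv2.imwrite("pics/s7.png",cv2.resize(p[130:330,150:450],None,fx=2.6,fy=2.6,interpolation=cv2.INTER_CUBIC))
p,d=blobs("top")
cv2.imwrite("pics/t7.png",cv2.resize(p[150:280,180:440],None,fx=3,fy=3,interpolation=cv2.INTER_CUBIC))
```

```text
pan xy -0.20137346534072217 -0.08797930319083778
scene [235.3 170.5] [229 164  14  14 160] [0.5714 0.2402 0.012 ]
scene [219.5 186. ] [213 180  14  13 160] [0.505  0.2388 0.012 ]
top [226.7 188.5] [221 183  12  12 123] [0.5707 0.2382 0.012 ]
top [307.9 200.7] [294 195  24  15 118] [ 0.5326 -0.0007  0.012 ]
top [226.4 210.9] [221 205  12  12 118] [0.5045 0.2379 0.012 ]
top [228.6 282.8] [222 269  13  31  66] [0.2976 0.2282 0.012 ]
```

View pics/s7.png

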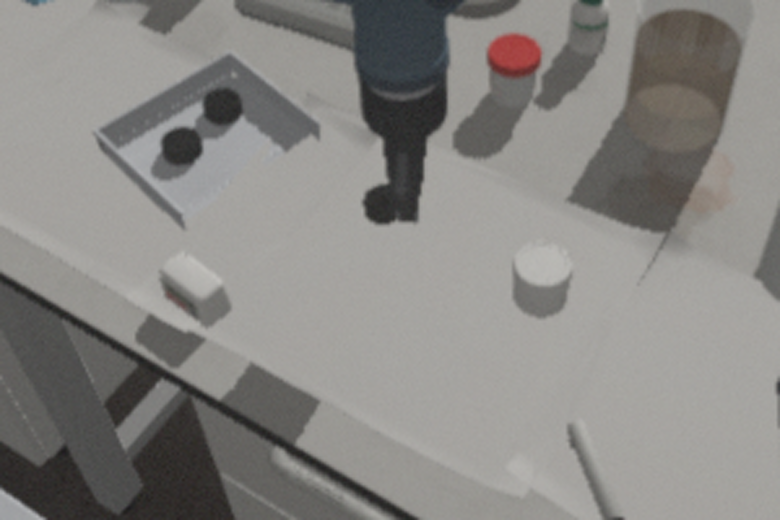

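View pics/t7.png

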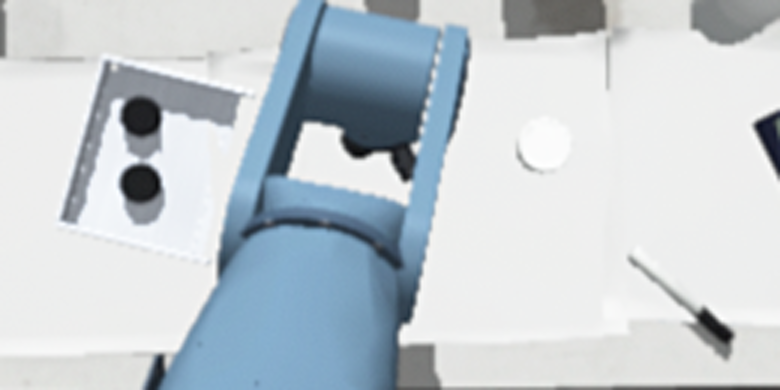

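{"name": "servo_tool", "arguments": {"targets": [0,0,-10,0,0,0,-10,0,0,0,-10,0,0,-2,-8,0.077,0,-2,-8,0.077]}}

```text
time_s: 18.35
eef_pos: [0.5346, 0.0395, 0.0312]
eef_rot: [0.578, 0.407, 0.578, -0.407]
wrist_force: [0.0, -0.8, 0.2]
opening: 0.325
```

{"name": "servo_tool", "arguments": {"targets": [0,-2,-8,0.077,0,-2,-8,0.077,0,-2,-8,0.077,0,-2,-8,0.077,0,-2,-8,0.077]}}

```text
time_s: 18.85
eef_pos: [0.5172, 0.0766, 0.0313]
eef_rot: [-0.49, -0.51, -0.49, 0.51]
wrist_force: [0.2, -0.3, 0.4]
opening: 0.324
```

{"name": "servo_tool", "arguments": {"targets": [0,-2,-8,0.077,0,-2,-8,0.077,0,-2,-8,0.077,0,0,0,0,0,0,0,0]}}

```text
time_s: 19.35
eef_pos: [0.5143, 0.1006, 0.0312]
eef_rot: [-0.429, -0.562, -0.429, 0.562]
wrist_force: [-0.1, 0.7, 0.1]
opening: 0.33
```

Run:
```python
from h import *
o=telemetry.get_obs();print(o["eef_rot"]);o=o["eef_pos"];d=o[:2]-[.528,.218];print("pan xy",.263*d[0]+.965*d[1],-.965*d[0]+.263*d[1])
p,d=blobs("scene")
cv2.imwrite("pics/s8.png",cv2.resize(p[130:330,150:450],None,fx=2.6,fy=2.6,interpolation=cv2.INTER_CUBIC))
p,d=blobs("top")
cv2.imwrite("pics/t8.png",cv2.resize(p[150:280,180:440],None,fx=3,fy=3,interpolation=cv2.INTER_CUBIC))
```

```text
[-0.42920717 -0.56187202 -0.42923261  0.5619968 ]
pan xy -0.11686799978785246 -0.017696196025780524
scene [219.5 186. ] [213 180  14  13 161] [0.5051 0.2387 0.012 ]
top [282.  231.9] [278 195  10  75 149] [0.4417 0.0755 0.012 ]
top [232.7 226.2] [226 215  11  20  40] [0.4598 0.2189 0.012 ]
top [266.  221.7] [261 216  10  12  80] [0.4719 0.1222 0.012 ]
```

View pics/s8.png

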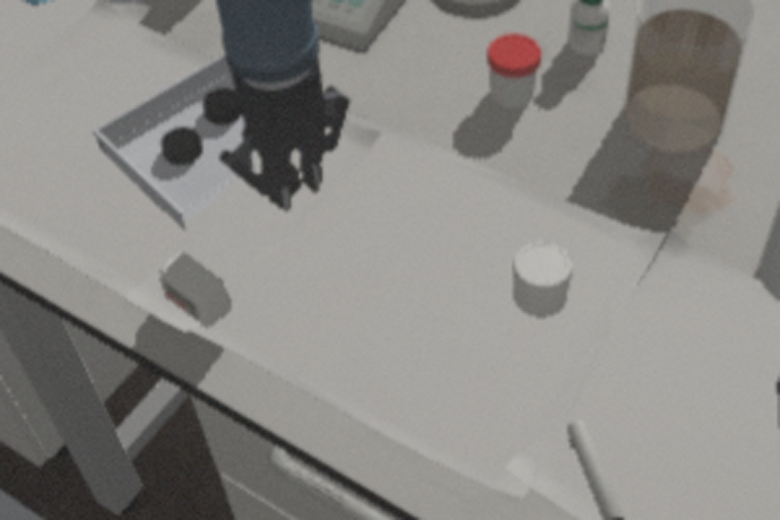

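View pics/t8.png

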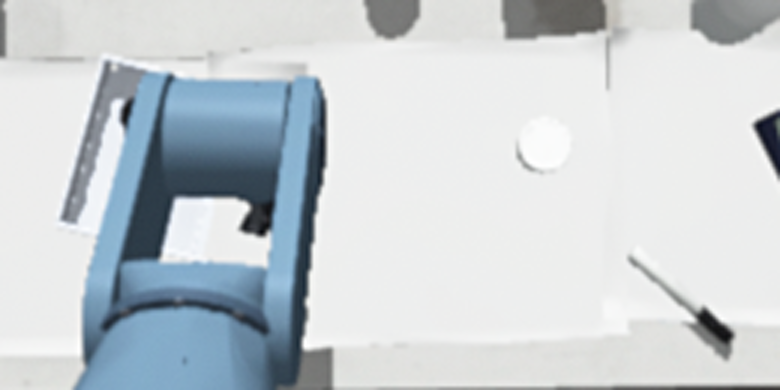

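{"name": "servo_tool", "arguments": {"targets": [0,0,-8,0,0,0,-10,0,0,0,-10,0,0,0,-10,0,0,0,-10,0]}}

```text
time_s: 19.95
eef_pos: [0.5276, 0.1477, 0.0313]
eef_rot: [0.429, 0.562, 0.429, -0.562]
wrist_force: [-0.5, 0.1, -0.5]
opening: 0.327
```

{"name": "servo_tool", "arguments": {"targets": [0,0,-10,0,0,0,-10,0,0,0,-7,0,0,0,0,0,0,0,5,0]}}

```text
time_s: 20.45
eef_pos: [0.5332, 0.1681, 0.0312]
eef_rot: [0.429, 0.562, 0.429, -0.562]
wrist_force: [-0.2, 0.4, -0.1]
opening: 0.325
```

{"name": "servo_tool", "arguments": {"targets": [0,0,5,0,-30,0,0,0,-40,0,0,0,-40,0,0,0,0,0,30,0]}}

```text
time_s: 20.95
eef_pos: [0.5283, 0.135, 0.1477]
eef_rot: [0.431, 0.566, 0.427, -0.558]
wrist_force: [0.8, -0.1, -0.4]
opening: 0.327
```

{"name": "servo_tool", "arguments": {"targets": [0,0,45,0,0,0,45,0,0,0,45,0,0,0,45,0,0,0,30,0]}}

```text
time_s: 21.45
eef_pos: [0.4667, -0.0713, 0.1414]
eef_rot: [-0.428, -0.563, -0.428, 0.563]
wrist_force: [0.5, -0.4, -0.2]
opening: 0.327
```

Run:
```python
from h import *
for c in("scene","top"):
    p,d=cams.camera(c)
    m=(p.max(axis=2)<70).astype(np.uint8)
    n,l,s,q=cv2.connectedComponentsWithStats(m)
    for i in range(1,n):
        if 30<s[i,4]<500:
            X=ray(c,q[i],.012); e=X[:2]-[.528,.218]
            if .4<X[0]<.65 and -.2<X[1]<.33: print(c,q[i].round(1),s[i,4],X.round(3),"pan",.263*e[0]+.965*e[1],-.965*e[0]+.263*e[1])
    cv2.imwrite(f"pics/{c}9.png",cv2.resize(p[130:330,150:450],None,fx=2.6,fy=2.6,interpolation=cv2.INTER_CUBIC))
```

```text
scene [237.7 176.8] 321 [0.556 0.219 0.012] pan 0.008569057685512887 -0.026762115353792557
scene [219.5 185.9] 158 [0.505 0.239 0.012] pan 0.01418304672464083 0.027472981036800438
top [226.7 188.5] 122 [0.571 0.238 0.012] pan 0.030841518532513473 -0.03580528575137297
top [240.4 198.4] 119 [0.541 0.198 0.012] pan -0.01611448534298997 -0.01782130867498595
top [226.4 210.9] 118 [0.505 0.238 0.012] pan 0.013007575456592979 0.027868624383320578
top [331.2 240.2] 80 [ 0.416 -0.068  0.012] pan -0.30559003803555357 0.03281198139229792
```

View pics/scene9.png

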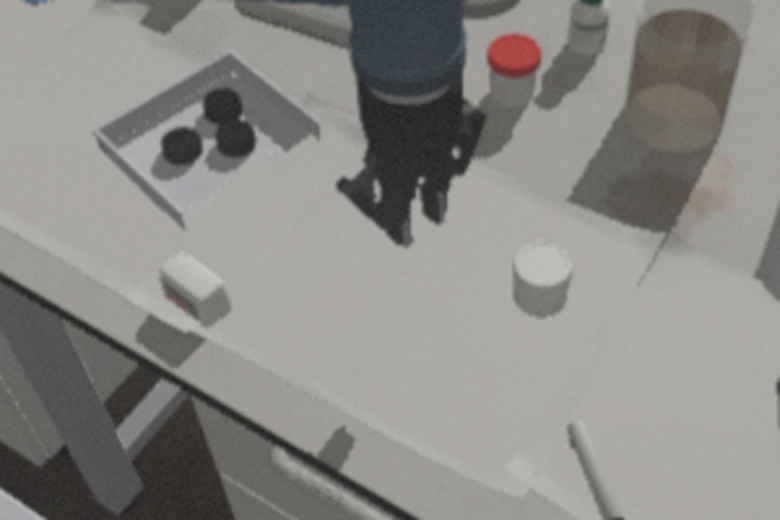

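View pics/top9.png

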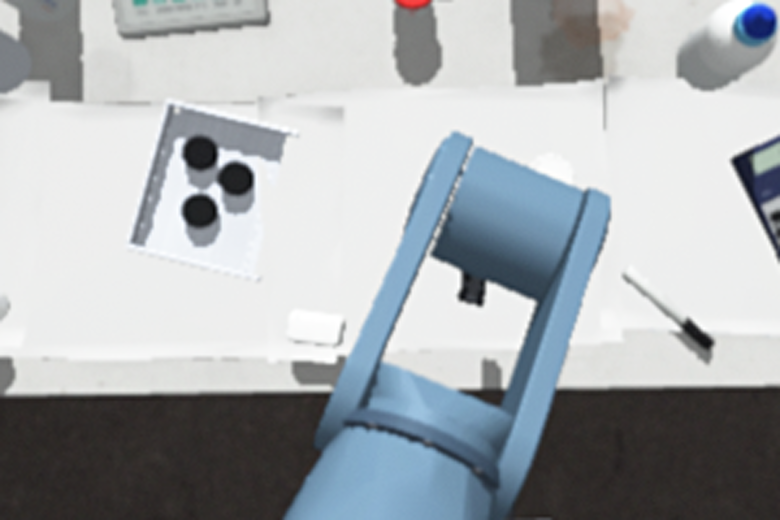

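The top view shows all three caps in the pan, at pan x/y of (31,-36), (-16,-18) and (13,28) mm. That is well inside the limits. The other objects have not moved and the arm is clear of everything.

{"name": "servo_tool", "arguments": {"targets": [0,0,0,0,0,0,0,0,0,0,0,0,0,0,0,0,0,0,0,0]}}

```text
time_s: 22.05
eef_pos: [0.4682, -0.0676, 0.1412]
eef_rot: [-0.429, -0.562, -0.429, 0.562]
wrist_force: [-0.3, -0.6, 0.8]
opening: 0.327
```

```bash
python3 -c "
from bench import workorder; print(workorder.hand_in())"
```

```text
the job is handed in; nothing more can be done
None
```

I swept all three caps along the worktop into the pan and handed the job in at about 22 s. The hand-in gives no verdict, so what follows is from my own last checks.

I held the fingertips about 28 mm apart, so each cap sat nested between them while I pushed. Cap_2 went in first, then cap_1, then cap_3 along a curved path into the gap behind the other two.

- **Caps:** the top camera put their centres in the pan's frame at (31, -36), (-16, -18) and (13, 28) mm, inside the limits of ±58 and ±70 mm. The scene camera agreed on cap_1 but saw the other two as one merged blob. I measured positions only once after the last push, so I did not check separately that the caps were at rest.
- **Other objects:** the timer, jar and marker look unmoved in the last pictures. So does the tub, though the arm partly hid it in the top view.
- **Forces:** wrist readings stayed under about 2 N in every move report, and the arm ended clear of everything.
- **Pan pose:** I estimated it from the rim in one picture, to within a few millimetres; the caps have 27 mm or more to spare.

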